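Divert used dishes into the round pan

TASK

Two packs of used culture dishes wait in the feed tray above the two-way chute. Using its black-knobbed peg, push the diverter flap fully across so that the way to the round pan is open and the way to the square tray is shut; then tip the feed tray with its lever so that both packs slide down into the round pan, and at last bring the feed tray back level. Do not touch the dishes themselves, none may land anywhere but in the round pan, and leave the other things on the bench standing where they are.

Things in the scene. Friction and masses are not known exactly. Their poses are not given: they have to be found in the camera images.
- chute: fixed two-way slide, white slick plastic on an aluminium stand. Origin on the worktop straight below the feed tray's hinge line; +x: the way the dishes slide (level), +y: left looking down the slide, z up. It falls 32 degrees from x 0, 156 mm up; an 84 mm throat forks into a left (+y) and a right (-y) branch. Walls 36 mm high, their tops at most 190 mm up, 170 mm by the flap peg
- chute_fork (a point): a point on the chute's slope at the pin about which the flap turns, where the two branches part (chute x 95 mm, y 0, 97 mm up); from the chute's origin to it, seen from above, is the chute's +x. The branches' mouths lie at chute x 122 mm, y +-57 mm, 80 mm up, each over one of the two receivers
- flap (a joint): diverter flap, a steel blade 80 mm long that points uphill from its pin (axis square to the slope). 0 = middle; + = its uphill end swings to the right (chute -y), shutting the right branch and opening the left (+y) one; - = the opposite. Stops at +-0.48 rad: there it is fully across. It stays where it is left; under 1 N at the peg moves it
- flap_knob (a point): centre of the black 16 mm ball on the flap's peg, a 10 mm rod, upright with the flap in the middle (ball then at chute x 53 mm, y 0, 215 mm up), bare for 36 mm below the ball. From the middle to a stop the ball goes 45 mm sideways (chute y) and also 9 mm towards chute +x and 6 mm down; the peg then leans up to 0.25 rad
- feed_tray (a joint): tilt of the feed tray: 0 = level (start), + = its end away from the slide is raised and the dishes slide onto the chute; stop at 0.65 rad. Hinge line along chute y at chute x 0, 160 mm up. Stiff: it stays where it is left; dishes begin to slide at 0.15 to 0.3 rad. Tray 140 mm long (chute x -140 to 0), 80 mm wide, walls 34 mm, open towards the slide
- lever_knob (a point): centre of the black 24 mm ball on the feed tray's tipping lever, a straight 12 mm rod from the hinge line up to the ball, at chute y +80 mm, bare for 75 mm below the ball. Tray level: ball at chute x -32 mm, 258 mm up; it circles the hinge line at 103 mm. Pushing it 65 mm to chute +x (3 to 8 N) tips the tray fully; pushing it back to chute -x levels it
- dishes_a_mid (a point): centre of the first pack of dishes (a clear round pack 61 mm across, 30 mm high), in the feed tray next to the slide
- dishes_b_mid (a point): centre of the second pack, same size, behind the first in the feed tray
- round_pan: round steel pan, 150 mm across the rim, 60 mm high, centre at chute x 165 mm, y +88 or -88 mm: fixed under one of the chute's two mouths (left or right varies). Origin at the centre of its underside
- square_tray: square steel tray, 148 x 148 mm, 60 mm high, fixed under the other mouth (chute x 165 mm, y -88 or +88 mm). Origin at the centre of its underside
- white_bottle: bystander: white plastic bottle, 56 mm across, 130 mm high; origin at the centre of its underside
- tip_box: bystander: pipette tip box 90 x 122 x 81 mm; origin at the centre of its underside
- tube: bystander: capped 34 mm tube standing upright, 115 mm high; origin at the centre of its underside
Not all that is in view belongs to the job. Leave any purple or turquoise look-alike of the part that bears dishes_b_mid alone. What is shaped like the part that bears dishes_a_mid but pink is not meant.

How it is judged (in metres and radians):
On the way, in this order (a step that is already met when the one before it is completed fails the run):
1. the flap is fully across, opening the way to the round pan, while the feed tray is still level (value of joint feed_tray below 0.12 rad and ((y of round_pan in the frame of chute above 0 m and value of joint flap above 0.4 rad) or (y of round_pan in the frame of chute below 0 m and value of joint flap below -0.4 rad))), for 0.2 s.
2. both packs lie in the round pan (horizontal distance between each of dishes_a_mid, dishes_b_mid and round_pan below 0.07 m and height (world z) of each of dishes_a_mid, dishes_b_mid below 0.07 m), for 0.2 s.
At the end, for the whole second after the job is handed in: Both dish packs lie inside the round pan (centres within 70 mm of its axis and less than 70 mm up), the feed tray is level again (under 0.1 rad) and the flap still stands across, towards the square tray's side (over 0.35 rad) (all of step 2 and value of joint feed_tray below 0.1 rad and ((y of round_pan in the frame of chute above 0 m and value of joint flap above 0.35 rad) or (y of round_pan in the frame of chute below 0 m and value of joint flap below -0.35 rad))); the robot touches nothing.
It fails at once if a dish pack was touched by the robot (contact force between any of the arm, the fingers and dishes_a above 0.3 N or contact force between any of the arm, the fingers and dishes_b above 0.3 N).
It fails at once if a dish pack landed outside the round pan ((height (world z) of dishes_a_mid below 0.065 m and horizontal distance between dishes_a_mid and round_pan above 0.08 m) or (height (world z) of dishes_b_mid below 0.065 m and horizontal distance between dishes_b_mid and round_pan above 0.08 m)).
It fails at once if a bystander was moved or knocked over (distance of any of white_bottle, tip_box, tube from where it was at the start of the episode above 0.03 m or angle between any of white_bottle, tip_box, tube's own z axis and vertical above 0.5 rad).
It also fails if it takes over 51 s, if anything falls off the work surface, if the arm or the gripper's body presses on something with over 40 N, if the wrist force passes 120 N, or if a joint passes its speed limit or range.

ROBOT

A 6-joint arm with a two-finger parallel gripper is mounted at the origin on a cart in front of the work surface, level with it; the furniture and walls round the work are solid. World frame = base frame: x ahead of the robot, y to its left, z up, the work surface at z = 0. Lengths are in m, angles in degrees, forces in N, time in s.
With the tool pointing down it reaches from about 0.4 to 0.825 m from the base axis. Payload 7 kg.
Tool frame: the origin (TCP) lies between the finger pads; the fingertips stand 19 mm ahead of it and the grasp point (between the pads) is the TCP; z points along the fingers, y is the line along which they close (so a half turn about z gives the same grasp; the last joint's range is limited). The gripper opens to 88 mm and grips with 3 to 60 N. Pads are 19 mm wide; open, the fingers measure 130 mm over their backs; the gripper's body (78 mm by 193 mm) begins 47 mm behind the grasp point.
Start: joints at [-51.102, 20.546, 0.682, 0, -70.136, -16.507], TCP at [0.257, -0.624, 0.246] pointing down, gripper open.
Joint ranges: [-176.03, 176.03], [-82.01, 121.73], [-58.28, 71.71], [-173.87, 95.51], [-174.79, -0.11], [-173.66, 173.66]. Speed limits (degrees/s): [136.94, 136.94, 172.46, 180, 180, 180].

INTERFACE

Orientations are given as [roll, pitch, yaw] about the fixed x, y, z axes, in that order (R = Rz(yaw) Ry(pitch) Rx(roll)).
In Python, from plant import get_obs, snapshot, close_job, spot_in, spot_point gives the robot as it stands.
- The arm moves only by the tool play_rows, never from a script. Its argument "plan" is a list of rows, each a list of 6 numbers: the shift along the tool's x, y, z in cm, then the turn, a rotation vector about the tool's x, y, z in degrees. A call has 1 to 20 rows; each row shifts and turns the commanded pose from where the row before left it, along the tool's axes as they then stand; what a row does not reach is not made up. A row lasts 1/12 s, in which the tool goes at most 41.7 mm and 7.16 degrees, less where a joint would pass 70% of its speed; a pose out of reach is approached as far as the arm can. A call is refused whole if a number of a shift passes 4.17 or a number of a turn 7.16, either way. A call with a gripper value outside its range is refused whole. "grip" is the finger opening in cm, from 0 to 8.76, set as the call begins (left out, the last holds). The fingers move at their own pace and stop on an object; the grip force is fixed at half the most. Time passes only in rows, so rows that do not move let the fingers close. It gives the time, the measured TCP pose, the force, the opening and the grip force at its end, in the units of the state.
- get_obs(): the state, without advancing time (a new reading comes with each control period).
- snapshot(name): name is "side" or "top" or "wrist"; returns a dict with "frame" (384x512x3 uint8, red, green, blue), "fx", "fy", "cx", "cy" (pixels), "position" and "attitude" of the camera in the world. Camera axes: x right, y down, z forward; pixel columns grow to the right and rows downward; lengths in m; the calibration is good to about 2 mm. A picture is of the moment at which its call begins. There is no depth.
- close_job(): hands the job in; it is judged then, once.
Trained networks look in the newest picture that a camera, given by its name, has taken for a name from the list of things; names that differ only in an ending like _2 or _b are one class to them, and where a whole thing is asked for, a point or a joint stands for the part that bears it (a point fixed in the world has none). Each returns a list of dicts, best first, with "score" (0 to 1); they miss things now and then, are a little off and sometimes report something else, mostly with a low value. They report only what shows in the picture. A call takes as long as a camera call. They do not tell look-alikes from the thing itself.
- spot_in(camera, thing): "position" ([x, y, z] in m, in world coordinates, good to about 4 mm: the middle of the surface that is visible of it).
- spot_point(camera, thing): "position" ([x, y, z] in m, in world coordinates, good to about 4 mm: a listed point, or the origin of a listed thing).
The state is a dict: "clock": time; "joint_pos": joint angles; "qvel": joint speeds; "tau": joint torques, N m; "tool_pos": TCP position; "orientation": TCP orientation; "force": force on the tool from outside, world axes, zero at the start; "moment": the same for the moment, N m; "opening": finger opening in m; "gripper_force": force on a finger pad.
Only numpy, scipy, OpenCV 4.12 (cv2) and the standard library are available. Lean on these libraries where they do the work, as an engineer would, in place of code of your own. Each camera call takes 0.05 s, during which the arm holds its last target. There are 200 camera calls.

## Working session

There is one attempt and no reset: what is moved stays moved. The work goes in short steps, Python scripts to look and compute and a tool call to move; the robot and the scene stay as the last step left them, time stands still between calls to the robot, and variables do not carry over. Pictures are saved under pics/ and viewed, at most 10 in all, crops included, and the job is handed in when it is done.

Besides the shell and the picture viewer there is one more tool, called after "Call:" as a command line: name --pt "numbers of a row" for each row, then --argument value for the rest. play_rows: Moves the arm, as the interface text tells. Its arguments: {"type":"object","properties":{"plan":{"type":"array","items":{"type":"array","items":{"type":"number"}}},"grip":{"type":"number"}},"required":["plan"]}

```bash
mkdir -p pics; python3 - <<'E'
from plant import *
import cv2,numpy as np
o=get_obs();print(o['clock'],o['tool_pos'],o['orientation'])
ims=[]
for c in ['side','top']:
    s=snapshot(c);cv2.imwrite(f'pics/{c}1.png',s['frame'][:,:,::-1])
    print(c,s['position'])
    for n in ['chute','chute_fork','flap_knob','lever_knob','dishes_a_mid','dishes_b_mid','round_pan','square_tray','white_bottle','tip_box','tube']:
        print(n,[(np.round(d['position'],3).tolist(),round(d['score'],2)) for d in spot_point(c,n)[:4]])
E
```

```text
0.0 [ 0.25691329 -0.62369055  0.24460817] [ 1.79903933e+02 -8.35829532e-03 -1.57618885e+02]
side [ 0.75980174 -0.88941843  1.15637308]
chute [([0.525, -0.291, 0.001], 0.97)]
chute_fork [([0.62, -0.292, 0.098], 0.91)]
flap_knob [([0.584, -0.267, 0.212], 0.49)]
lever_knob [([0.497, -0.206, 0.256], 0.62)]
dishes_a_mid [([0.484, -0.284, 0.177], 0.7), ([0.54, -0.458, 0.016], 0.61)]
dishes_b_mid [([0.669, -0.54, 0.014], 0.82), ([0.559, -0.061, 0.018], 0.74), ([0.419, -0.28, 0.184], 0.54)]
round_pan [([0.697, -0.211, -0.002], 0.85)]
square_tray [([0.682, -0.387, 0.002], 0.83), ([0.42, -0.278, 0.182], 0.72)]
white_bottle [([0.662, 0.125, 0.001], 0.67)]
tip_box []
tube [([0.502, -0.543, -0.001], 0.68)]
top [ 0.30992735 -0.17756291  1.52031263]
chute [([0.522, -0.289, 0.003], 0.75)]
chute_fork [([0.62, -0.293, 0.095], 0.63)]
flap_knob [([0.421, -0.281, 0.175], 0.63), ([0.58, -0.266, 0.208], 0.57)]
lever_knob [([0.495, -0.208, 0.254], 0.87)]
dishes_a_mid [([0.537, -0.456, 0.014], 0.64), ([0.489, -0.286, 0.18], 0.6)]
dishes_b_mid [([0.422, -0.282, 0.176], 0.77), ([0.56, -0.061, 0.016], 0.57), ([0.672, -0.535, 0.016], 0.54)]
round_pan [([0.69, -0.208, -0.0], 0.97)]
square_tray [([0.685, -0.387, 0.001], 0.7)]
white_bottle []
tip_box [([0.509, 0.185, 0.001], 0.7)]
tube [([0.5, -0.545, -0.002], 0.49)]
```

View pics/side1.png

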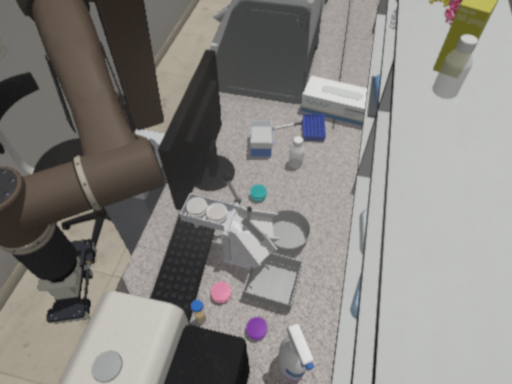

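View pics/top1.png

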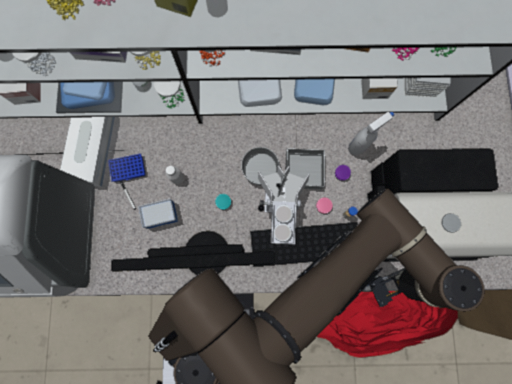

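The pictures show the round pan at side (288,232) / top (262,168), on chute +y, and the square tray at top (305,168). The two packs are in the tray at top (284,213) and (283,233). Teal (223,202), purple (343,173) and pink (325,205) are the look-alikes. The flap leans to the left, so its ball must go to chute -y.

A monitor stands near the arm's path, so I'll enlarge that part.

```bash
cat > h.py <<'E'
import numpy as np
from plant import *
from scipy.spatial.transform import Rotation as R
def rotm(s):
    a=np.array(s['attitude'],float)
    return a if a.shape==(3,3) else (R.from_quat(a).as_matrix() if a.size==4 else R.from_euler('xyz',a,degrees=True).as_matrix())
def ray(s,u,v):
    d=rotm(s)@np.array([(u-s['cx'])/s['fx'],(v-s['cy'])/s['fy'],1]);return np.array(s['position']),d/np.linalg.norm(d)
def proj(s,p):
    q=rotm(s).T@(np.array(p)-s['position']);return [s['cx']+s['fx']*q[0]/q[2],s['cy']+s['fy']*q[1]/q[2]]
def tri(a,b):
    A=np.zeros((3,3));y=np.zeros(3)
    for p,d in (a,b):
        M=np.eye(3)-np.outer(d,d);A+=M;y+=M@p
    return np.linalg.solve(A,y)
E
python3 - <<'E'
from h import *
import cv2
s=snapshot('side');t=snapshot('top')
print(s['attitude'],t['attitude'])
for q,n in((s,'s'),(t,'t')): print(n,[np.round(proj(q,p)) .tolist() for p in ([0,0,0],[.525,-.29,.0],[.69,-.21,0])])
a=cv2.resize(s['frame'][40:290,100:330],None,fx=2.2,fy=2.2,interpolation=2)[:, :396+110]
b=cv2.resize(t['frame'][150:300,100:310],None,fx=1.4,fy=1.4)
c=np.zeros((550,800,3),np.uint8);c[:550,:506]=a;c[:210,506:]=b
cv2.imwrite('pics/crop.png',c[:,:,::-1])
E
```

```text
[-143.97987743    0.2876605    13.77060106] [-1.69008006e+02 -1.30662665e-01 -9.08375750e+01]
s [[124.0, 156.0], [232.0, 247.0], [285.0, 237.0]]
t [[206.0, 352.0], [280.0, 210.0], [259.0, 170.0]]
```

View pics/crop.png

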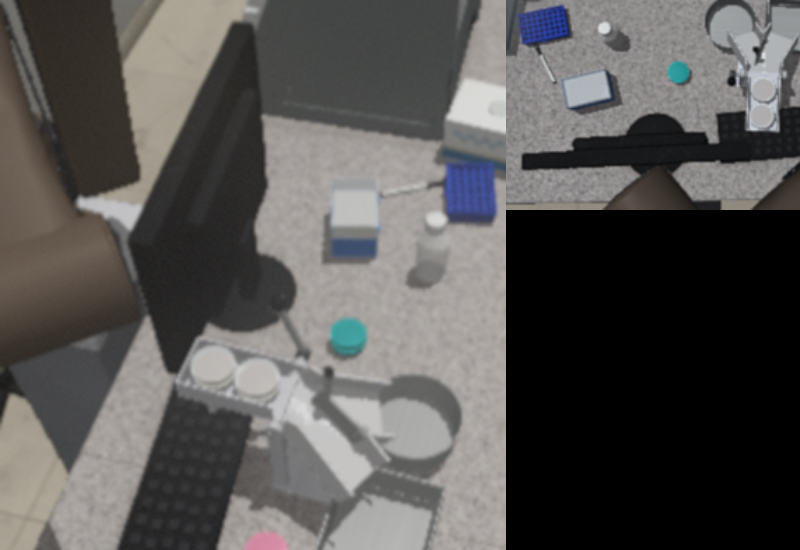

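```bash
python3 - <<'E'
from h import *
s=snapshot('side');t=snapshot('top')
for a,b in (((164.5,147),(273,262)),((164.5,147),(250,262)),((211,53),(111,264)),((177,208),(273,258)),((177,208),(250,258))):
    r1=ray(s,*a);r2=ray(t,*b);p=tri(r1,r2);print(p.round(3),np.round(proj(s,p)),np.round(proj(t,p)))
o=get_obs();print(o['clock'],o['joint_pos'])
E
```

```text
[ 0.329 -0.232  0.371] [161. 148.] [271. 259.]
[ 0.314 -0.175  0.315] [167. 146.] [252. 264.]
[0.321 0.239 0.355] [211.  53.] [111. 264.]
[ 0.337 -0.251  0.111] [177. 208.] [273. 258.]
[ 0.32  -0.182  0.021] [184. 206.] [254. 263.]
1.4 [-5.11015785e+01  2.05452852e+01  6.81747888e-01 -5.41630864e-04
 -7.01370393e+01 -1.65077419e+01]
```

Call:
play_rows --pt "0 0 -3.5 0 0 6" --pt "0 0 -3.5 0 0 6" --pt "0 0 -3.5 0 0 6" --pt "0 0 -3.5 0 0 6.9" --pt "-2.2 2.65 0 0 0 0" --pt "-2.2 2.65 0 0 0 0" --pt "-2.2 2.65 0 0 0 0" --pt "-2.2 2.65 0 0 0 0" --pt "-2.2 2.65 0 0 0 0" --pt "-2.2 2.65 0 0 0 0" --pt "-2.2 2.65 0 0 0 0" --pt "-2.2 2.65 0 0 0 0" --pt "-2.2 2.65 0 0 0 0" --pt "-2.2 2.65 0 0 0 0" --pt "-2.2 2.65 0 0 0 0" --pt "-2.2 2.65 0 0 0 0" --pt "-2.2 2.65 0 0 0 0" --pt "-2.2 2.65 0 0 0 0" --grip 4

```text
clock: 2.9
tool_pos: [0.5819, -0.2654, 0.3859]
orientation: [-180.0, 0.0, 177.5]
force: [-0.0, -1.3, 0.2]
opening: 0.04
gripper_force: 0.0
```

```bash
python3 - <<'E'
from h import *
import cv2
for c in ['wrist','side','top']:
    s=snapshot(c)
    if c=='wrist': cv2.imwrite('pics/w1.png',s['frame'][:,:,::-1])
    for n in ['chute','chute_fork','flap_knob','lever_knob']:
        print(c,n,[(np.round(d['position'],3).tolist(),round(d['score'],2)) for d in spot_point(c,n)[:2]])
o=get_obs();print(o['clock'],o['tool_pos'],o['orientation'],o['force'],o['opening'])
E
```

```text
wrist chute [([0.529, -0.286, -0.003], 0.86)]
wrist chute_fork [([0.619, -0.287, 0.094], 0.83)]
wrist flap_knob [([0.584, -0.268, 0.215], 0.62)]
wrist lever_knob [([0.497, -0.208, 0.259], 0.75)]
side chute [([0.527, -0.292, -0.002], 0.78)]
side chute_fork [([0.618, -0.291, 0.098], 0.67)]
side flap_knob [([0.582, -0.266, 0.211], 0.74)]
side lever_knob [([0.497, -0.205, 0.257], 0.69)]
top chute [([0.691, -0.206, -0.0], 0.26)]
top chute_fork [([0.62, -0.286, 0.095], 0.96)]
top flap_knob [([0.664, 0.122, -0.004], 0.51), ([0.58, -0.268, 0.211], 0.43)]
top lever_knob [([0.496, -0.205, 0.255], 0.59)]
3.65 [ 0.58084016 -0.26724885  0.38566166] [-1.79999612e+02  8.65900788e-03  1.77461610e+02] [ 0.14133935 -0.20124828  0.10864428] 0.040012775547614184
```

View pics/w1.png

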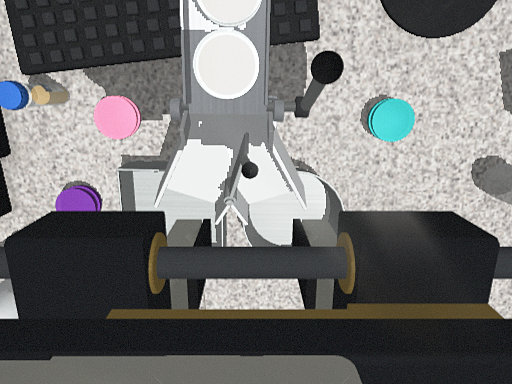

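Call:
play_rows --pt "0 0 3.4 0 0 0" --pt "0 0 3.4 0 0 0" --pt "0 0 3.4 0 0 0" --pt "0 0 3.4 0 0 0" --pt "0 0 3.2 0 0 0" --pt "0 0 0 0 0 0" --pt "0 -0.75 0 0 0 0" --pt "0 -0.75 0 0 0 0" --pt "0 -0.75 0 0 0 0" --pt "0 -0.75 0 0 0 0" --pt "0 -0.75 0 0 0 0" --pt "0 -0.75 0 0 0 0" --pt "0 -0.75 0 0 0 0" --pt "0 -0.75 0 0 0 0" --pt "0 -0.75 0 0 0 0" --pt "0 -0.75 0 0 0 0" --pt "0 0 0 0 0 0"

```text
clock: 5.07
tool_pos: [0.5775, -0.3433, 0.2173]
orientation: [-180.0, -0.0, 177.4]
force: [0.1, 1.4, 0.0]
opening: 0.0399
gripper_force: 0.0
```

```bash
python3 - <<'E'
from h import *
for c in ['wrist','side','top']:
    s=snapshot(c)
    for n in ['flap_knob']:
        print(c,n,[(np.round(d['position'],3).tolist(),round(d['score'],2)) for d in spot_point(c,n)[:2]])
o=get_obs();print(o['clock'],o['tool_pos'],o['orientation'],o['force'],o['opening'])
E
```

```text
wrist flap_knob [([0.586, -0.334, 0.212], 0.78)]
side flap_knob [([0.583, -0.333, 0.207], 0.44)]
top flap_knob [([0.581, -0.332, 0.207], 0.39)]
5.3667 [ 0.57779993 -0.34154899  0.21760794] [-1.79999746e+02 -1.95239103e-03  1.77516046e+02] [ 0.37435309 -0.07832491  0.45175345] 0.0398949868160163
```

Call:
play_rows --pt "-0.4 0 0 0 0 0" --pt "0 -0.2 0 0 0 0" --pt "0 -0.2 0 0 0 0" --pt "0 -0.1 0 0 0 0" --pt "0 0 0 0 0 0" --pt "0 0 0 0 0 0"

```text
clock: 5.87
tool_pos: [0.5815, -0.3471, 0.2175]
orientation: [180.0, -0.0, 177.5]
force: [-0.7, -0.3, -0.5]
opening: 0.0399
gripper_force: 0.0
```

Call:
play_rows --pt "0 -0.2 0 0 0 0" --pt "0 -0.2 0 0 0 0" --pt "0 0 0 0 0 0" --pt "0 0 0 0 0 0"

```text
clock: 6.2
tool_pos: [0.5814, -0.3494, 0.2174]
orientation: [179.9, -0.0, 177.5]
force: [0.5, 8.1, 2.5]
opening: 0.0402
gripper_force: 4.3
```

Call:
play_rows --pt "0 0.6 0 0 0 0" --pt "0 0.6 0 0 0 0" --pt "0 0 -2.5 0 0 0" --pt "0 0 -4.1 0 0 0" --pt "0 0 -4.1 0 0 0" --pt "0 0 -4.1 0 0 0" --pt "1.52 2.12 0 0 0 0" --pt "1.52 2.12 0 0 0 0" --pt "1.52 2.12 0 0 0 0" --pt "1.52 2.12 0 0 0 0" --pt "1.52 2.12 0 0 0 0" --pt "1.52 2.12 0 0 0 0"

```text
clock: 7.2
tool_pos: [0.4954, -0.2072, 0.3656]
orientation: [-180.0, 0.0, 177.5]
force: [1.0, 1.3, -0.3]
opening: 0.0401
gripper_force: 0.0
```

Call:
play_rows --pt "0 0 0 0 0 7.1" --pt "0 0 0 0 0 7.1" --pt "0 0 0 0 0 7.1" --pt "0 0 0 0 0 7.1" --pt "0 0 0 0 0 7.1" --pt "0 0 0 0 0 7.1" --pt "0 0 0 0 0 7.1" --pt "0 0 0 0 0 7.1" --pt "0 0 0 0 0 7.1" --pt "0 0 0 0 0 7.1" --pt "0 0 0 0 0 7.1" --pt "0 0 0 0 0 6.9" --pt "0 0 0 0 0 0" --grip 5

```text
clock: 8.28
tool_pos: [0.4957, -0.2166, 0.3656]
orientation: [179.9, -0.5, 93.2]
force: [0.2, 0.1, -0.4]
opening: 0.0502
gripper_force: 0.0
```

```bash
python3 - <<'E'
from h import *
import cv2
for c in ['wrist','side','top']:
    s=snapshot(c)
    if c=='side': cv2.imwrite('pics/s2.png',cv2.resize(s['frame'][120:320,120:340,::-1],None,fx=3,fy=3))
    for n in ['flap_knob','lever_knob']:
        print(c,n,[(np.round(d['position'],3).tolist(),round(d['score'],2)) for d in spot_point(c,n)[:2]])
o=get_obs();print(o['clock'],o['joint_pos'],o['tool_pos'],o['orientation'],o['force'],o['opening'])
E
```

```text
wrist flap_knob []
wrist lever_knob [([0.499, -0.207, 0.261], 0.7)]
side flap_knob [([0.585, -0.339, 0.206], 0.54)]
side lever_knob [([0.497, -0.205, 0.258], 0.85), ([0.528, -0.287, 0.002], 0.27)]
top flap_knob [([0.582, -0.336, 0.204], 0.46)]
top lever_knob [([0.491, -0.287, 0.18], 0.26)]
8.7333 [  -3.15160516    4.69875434   -4.23347448   -0.56679778  -81.06180201
 -173.61830593] [ 0.49588624 -0.2158714   0.36549857] [179.93225691  -0.55583846  93.14238316] [-0.4256989   0.49850533  0.04803721] 0.04990053605283818
```

View pics/s2.png

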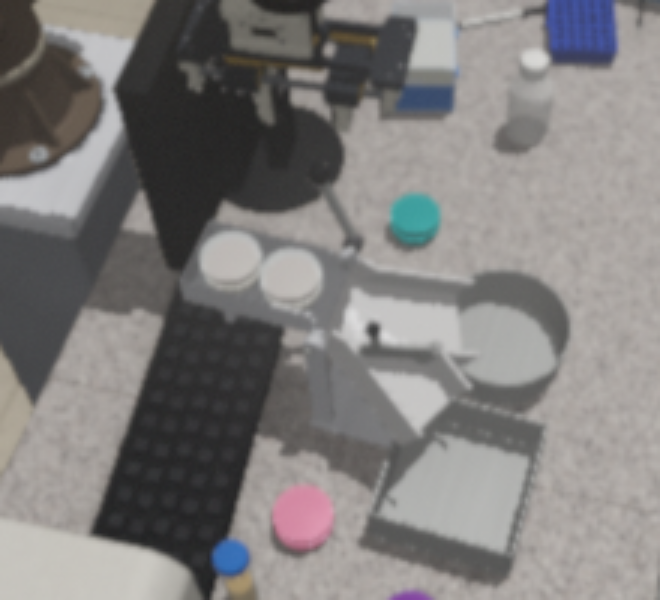

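Call:
play_rows --pt "0 0 0 0 0 -7.1" --pt "0 0 0 0 0 -7.1" --pt "0 0 0 0 0 -7.1" --pt "0 0 0 0 0 -7.1" --pt "0 0 0 0 0 -7.1" --pt "0 0 0 0 0 -7.1" --pt "0 0 0 0 0 -7.1" --pt "0 0 0 0 0 -7.1" --pt "0 0 0 0 0 -7.1" --pt "0 0 0 0 0 -7.1" --pt "0 0 0 0 0 -7.1" --pt "0 0 0 0 0 -7.1" --pt "0 0 0 0 0 -7.1"

```text
clock: 9.82
tool_pos: [0.4959, -0.2159, 0.3655]
orientation: [179.4, 0.1, -174.2]
force: [-0.2, 0.0, -0.2]
opening: 0.05
gripper_force: 0.0
```

Call:
play_rows --pt "0 0 0 0 0 -7.1" --pt "0 0 0 0 0 -7.1" --pt "0 0 0 0 0 -7.1" --pt "0 0 0 0 0 -7.1" --pt "0 0 0 0 0 -7.1" --pt "0 0 0 0 0 -7.1" --pt "0 0 0 0 0 -7.1" --pt "0 0 0 0 0 -7.1" --pt "0 0 0 0 0 -7.1" --pt "0 0 0 0 0 -7.1" --pt "0 0 0 0 0 -7.1" --pt "0 0 0 0 0 -1.9" --pt "0 0 0 0 0 0" --pt "0 0 0 0 0 0"

```text
clock: 10.98
tool_pos: [0.4959, -0.2159, 0.3655]
orientation: [180.0, 0.6, -94.7]
force: [0.9, -1.0, 0.3]
opening: 0.05
gripper_force: 0.0
```

```bash
python3 - <<'E'
from h import *
s=snapshot('wrist')
for n in ['flap_knob','lever_knob']:
        print(n,[(np.round(d['position'],3).tolist(),round(d['score'],2)) for d in spot_point('wrist',n)[:2]])
o=get_obs();print(o['clock'],o['joint_pos'],o['tool_pos'],o['orientation'],o['force'],o['opening'])
r=R.from_euler('xyz',o['orientation'],degrees=True).as_matrix()
print('to lever, tool cm',100*r.T@(np.array([.497,-.2065,.258])-o['tool_pos']))
E
```

```text
flap_knob [([0.587, -0.337, 0.208], 0.79)]
lever_knob [([0.495, -0.207, 0.26], 0.9)]
11.1333 [ -3.16459437   4.70770357  -4.22391739  -0.56901205 -81.06215958
  -1.37508767] [ 0.49593278 -0.21597529  0.36548854] [179.9922947    0.56208914 -94.62809336] [-0.25337291 -0.01263563 -0.5199499 ] 0.05021157510318155
to lever, tool cm [-0.84755666 -0.03136694 10.75768179]
```

Call:
play_rows --pt "-0.4 0 0 0 0 -3.6" --pt "-0.55 0 0 0 0 -3.5" --pt "0 0 2.6 0 0 0" --pt "0 0 2.6 0 0 0" --pt "0 0 2.6 0 0 0" --pt "0 0 2.6 0 0 0" --pt "0 0 0 0 0 0"

```text
clock: 11.72
tool_pos: [0.4937, -0.2047, 0.2566]
orientation: [179.6, 0.7, -87.6]
force: [-0.6, 0.2, -1.2]
opening: 0.0502
gripper_force: 0.0
```

Call:
play_rows --pt "0 -0.7 0 0 0 0" --pt "0 -0.7 0 0 0 0" --pt "0 -0.4 0 0 0 0" --pt "0 -0.4 0 0 0 0" --pt "0 -0.4 0 0 0 0" --pt "0 -0.4 0 0 0 0" --pt "0 -0.4 0 0 0 0" --pt "0 -0.4 0 0 0 0" --pt "0 -0.4 0 0 0 0" --pt "0 -0.4 0 0 0 0" --pt "0 -0.4 0 0 0 0" --pt "0 -0.4 0 0 0 0" --pt "0 0 0 0 0 0" --pt "0 0 0 0 0 0" --pt "0 0 0 0 0 0" --pt "0 0 0 0 0 0" --pt "0 0 0 0 0 0" --pt "0 0 0 0 0 0"

```text
clock: 13.22
tool_pos: [0.5507, -0.203, 0.2619]
orientation: [-179.9, 0.6, -87.5]
force: [-0.6, -0.4, -0.6]
opening: 0.0499
gripper_force: 0.0
```

```bash
python3 - <<'E'
from h import *
import cv2
s=snapshot('side');t=snapshot('top')
a=cv2.resize(s['frame'][150:320,160:330],(480,480));b=cv2.resize(t['frame'][140:260,230:340],(320,349))
c=np.zeros((480,800,3),np.uint8);c[:,:480]=a;c[:349,480:]=b
cv2.imwrite('pics/s3.png',c[:,:,::-1])
for q in('side','top'):
  for n in ['flap_knob','lever_knob','dishes_a_mid','dishes_b_mid']:
        print(q,n,[(np.round(d['position'],3).tolist(),round(d['score'],2)) for d in spot_point(q,n)[:4]])
o=get_obs();print(o['clock'],o['tool_pos'],o['force'])
E
```

```text
side flap_knob [([0.59, -0.337, 0.205], 0.47)]
side lever_knob [([0.538, -0.208, 0.262], 0.78)]
side dishes_a_mid [([0.518, -0.287, 0.179], 0.79)]
side dishes_b_mid [([0.667, -0.542, 0.016], 0.68), ([0.559, -0.063, 0.016], 0.59), ([0.458, -0.28, 0.208], 0.57)]
top flap_knob [([0.585, -0.336, 0.207], 0.66)]
top lever_knob [([0.527, -0.288, 0.182], 0.44), ([0.684, -0.388, 0.004], 0.2)]
top dishes_a_mid [([0.537, -0.453, 0.015], 0.68), ([0.528, -0.29, 0.184], 0.49)]
top dishes_b_mid [([0.466, -0.283, 0.202], 0.76), ([0.558, -0.059, 0.017], 0.69), ([0.671, -0.54, 0.014], 0.59)]
13.7167 [ 0.55032371 -0.20310717  0.26162038] [ 0.09649126  0.23016702 -0.79836635]
```

View pics/s3.png

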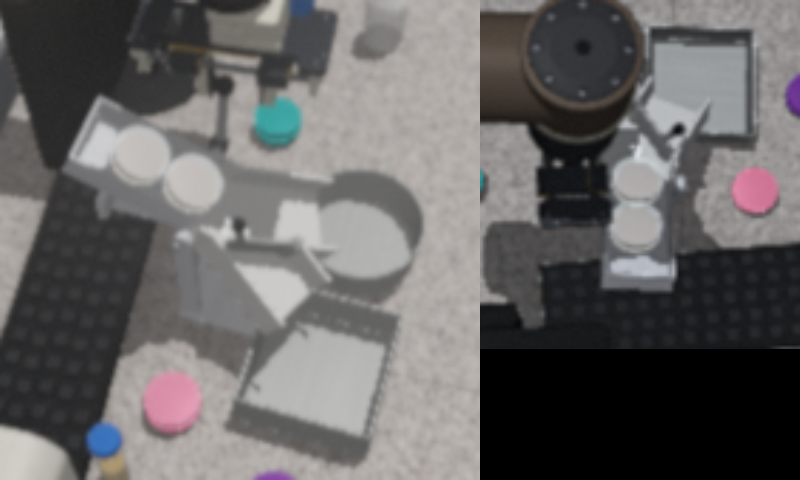

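The tray is tipped about 0.4 rad and the packs (140,155) and (193,182) have slid towards the hinge. The flap peg at (238,228) is on the right side. I'll tip the tray further.

Call:
play_rows --pt "0 0 0 0 0 0" --pt "0 0 0 0 0 0" --pt "0 0 0 0 0 0" --pt "0 0 0 0 0 0" --pt "0 -0.4 0 0 0 0" --pt "0 -0.4 0 0 0 0" --pt "0 -0.4 0 0 0 0" --pt "0 -0.4 0 0 0 0" --pt "0 -0.4 0 0 0 0" --pt "0 0 0 0 0 0" --pt "0 0 0 0 0 0" --pt "0 0 0 0 0 0" --pt "0 0 0 0 0 0" --pt "0 0 0 0 0 0" --pt "0 0 0 0 0 0" --pt "0 0 0 0 0 0" --pt "0 0 0 0 0 0"

```text
clock: 15.13
tool_pos: [0.5704, -0.2021, 0.2618]
orientation: [-179.9, 0.6, -87.5]
force: [-2.5, 1.0, -1.1]
opening: 0.0501
gripper_force: 1.0
```

```bash
python3 - <<'E'
from h import *
import cv2
s=snapshot('side');t=snapshot('top')
a=cv2.resize(s['frame'][150:320,160:330],(480,480));b=cv2.resize(t['frame'][140:260,230:340],(320,349))
c=np.zeros((480,800,3),np.uint8);c[:,:480]=a;c[:349,480:]=b
cv2.imwrite('pics/s4.png',c[:,:,::-1])
for q in('side','top'):
  for n in ['flap_knob','lever_knob','dishes_a_mid','dishes_b_mid']:
        print(q,n,[(np.round(d['position'],3).tolist(),round(d['score'],2)) for d in spot_point(q,n)[:4]])
o=get_obs();print(o['clock'],o['tool_pos'],o['force'])
E
```

```text
side flap_knob [([0.587, -0.337, 0.206], 0.66), ([0.724, -0.198, 0.034], 0.34)]
side lever_knob [([0.559, -0.212, 0.256], 0.91), ([0.662, 0.124, 0.0], 0.63)]
side dishes_a_mid [([0.723, -0.195, 0.032], 0.67), ([0.539, -0.458, 0.017], 0.65), ([0.558, -0.211, 0.257], 0.21)]
side dishes_b_mid [([0.668, -0.234, 0.021], 0.73), ([0.562, -0.061, 0.02], 0.62), ([0.669, -0.541, 0.015], 0.6), ([0.587, -0.337, 0.206], 0.45)]
top flap_knob [([0.582, -0.335, 0.205], 0.45)]
top lever_knob []
top dishes_a_mid [([0.536, -0.454, 0.012], 0.7)]
top dishes_b_mid [([0.671, -0.538, 0.016], 0.72), ([0.56, -0.06, 0.017], 0.46)]
15.6333 [ 0.57038134 -0.20220611  0.26174598] [-1.60864448  0.31422169 -0.14874017]
```

View pics/s4.png

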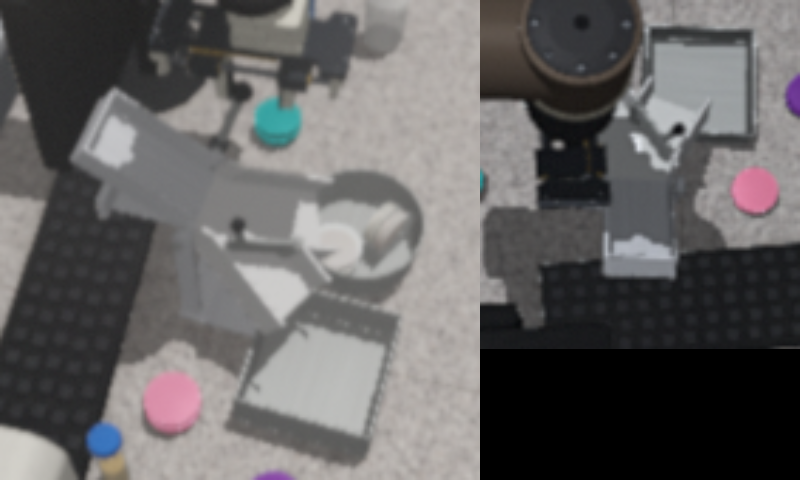

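Both packs lie in the round pan at (335,250) and (385,228), and the feed tray is empty. Next I'll level the tray.

Call:
play_rows --pt "0 0.8 0 0 0 0" --pt "0 0.8 0 0 0 0" --pt "0 0.6 0 0 0 0" --pt "0 0.6 0 0 0 0" --pt "0 0.6 0 0 0 0" --pt "0 0.6 0 0 0 0" --pt "0 0.6 0 0 0 0" --pt "0 0.6 0 0 0 0" --pt "0 0.6 0 0 0 0" --pt "0 0.6 0 0 0 0" --pt "0 0.6 0 0 0 0" --pt "0 0.6 0 0 0 0" --pt "0 0.4 0 0 0 0" --pt "0 0.3 0 0 0 0" --pt "0 0 0 0 0 0" --pt "0 0 0 0 0 0"

```text
clock: 16.97
tool_pos: [0.4869, -0.2061, 0.2615]
orientation: [-180.0, 0.6, -87.5]
force: [-0.4, 0.4, 0.5]
opening: 0.0499
gripper_force: 0.0
```

```bash
python3 - <<'E'
from h import *
for q in('side','wrist'):
  s=snapshot(q)
  for n in ['lever_knob','flap_knob','dishes_a_mid','dishes_b_mid']:
        print(q,n,[(np.round(d['position'],3).tolist(),round(d['score'],2)) for d in spot_point(q,n)[:4]])
o=get_obs();print(o['clock'],o['tool_pos'],o['force'])
E
```

```text
side lever_knob [([0.499, -0.207, 0.255], 0.84)]
side flap_knob [([0.588, -0.336, 0.204], 0.67), ([0.525, -0.292, 0.0], 0.61)]
side dishes_a_mid [([0.542, -0.455, 0.012], 0.8), ([0.722, -0.196, 0.03], 0.6)]
side dishes_b_mid [([0.671, -0.541, 0.016], 0.79), ([0.563, -0.062, 0.016], 0.72), ([0.669, -0.236, 0.022], 0.53)]
wrist lever_knob []
wrist flap_knob []
wrist dishes_a_mid [([0.723, -0.2, 0.036], 0.66)]
wrist dishes_b_mid [([0.671, -0.235, 0.018], 0.8)]
17.4667 [ 0.48737499 -0.20592275  0.26147856] [ 0.35487112 -0.0666494  -0.60320179]
```

Ball at about 0.500. I'll push 4 mm more, then centre and lift.

Call:
play_rows --pt "0 0.2 0 0 0 0" --pt "0 0.2 0 0 0 0" --pt "0 0 0 0 0 0" --pt "0 0 0 0 0 0"

```text
clock: 17.8
tool_pos: [0.4838, -0.206, 0.2617]
orientation: [-179.9, 0.6, -87.5]
force: [3.2, 0.5, -1.6]
opening: 0.0498
gripper_force: 1.7
```

Call:
play_rows --pt "0 -0.6 0 0 0 0" --pt "0 -0.7 0 0 0 0" --pt "0 0 0 0 0 0" --pt "0 0 -2 0 0 0" --pt "0 0 -3 0 0 0" --pt "0 0 -3 0 0 0" --pt "0 0 -3 0 0 0" --pt "0 0 -2 0 0 0" --pt "0 0 0 0 0 0" --pt "0 0 0 0 0 0" --pt "0 0 0 0 0 0"

```text
clock: 18.72
tool_pos: [0.496, -0.2066, 0.3906]
orientation: [180.0, 0.6, -87.5]
force: [-0.4, 0.0, -0.4]
opening: 0.0499
gripper_force: 0.0
```

```bash
python3 - <<'E'
from h import *
import cv2
for q in('side','wrist'):
  s=snapshot(q)
  if q=='side': cv2.imwrite('pics/s5.png',cv2.resize(s['frame'][120:320,140:340,::-1],(560,560)))
  for n in ['lever_knob','flap_knob','dishes_a_mid','dishes_b_mid']:
        print(q,n,[(np.round(d['position'],3).tolist(),round(d['score'],2)) for d in spot_point(q,n)[:4]])
o=get_obs();print(o['clock'],o['tool_pos'],o['force'])
E
```

```text
side lever_knob [([0.497, -0.208, 0.255], 0.7)]
side flap_knob [([0.587, -0.335, 0.206], 0.73)]
side dishes_a_mid [([0.539, -0.457, 0.014], 0.7), ([0.723, -0.196, 0.032], 0.48)]
side dishes_b_mid [([0.671, -0.54, 0.011], 0.72), ([0.561, -0.06, 0.017], 0.66), ([0.589, -0.338, 0.207], 0.63), ([0.669, -0.234, 0.025], 0.61)]
wrist lever_knob [([0.497, -0.209, 0.258], 0.77)]
wrist flap_knob [([0.589, -0.337, 0.21], 0.65), ([0.497, -0.205, 0.261], 0.37)]
wrist dishes_a_mid [([0.725, -0.199, 0.033], 0.59)]
wrist dishes_b_mid [([0.561, -0.065, 0.016], 0.94), ([0.667, -0.238, 0.024], 0.91)]
19.2167 [ 0.49628781 -0.20678382  0.39143716] [-0.15777118  0.13544041  0.28403303]
```

View pics/s5.png

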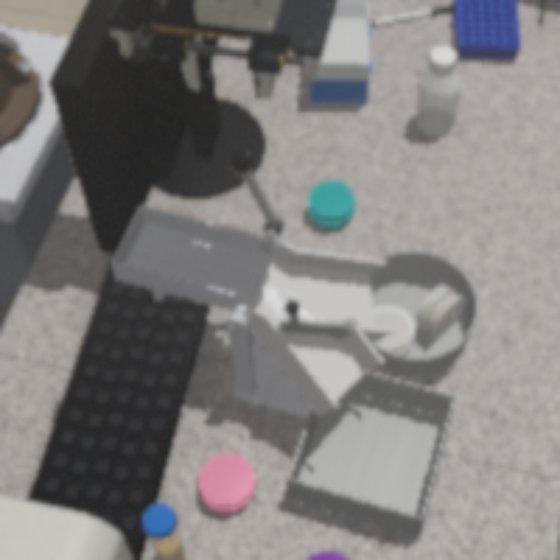

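The tray is level, with the lever ball back at its starting position (245,158). The flap is across, with its peg at (293,310). Both packs are in the pan at (390,328) and (440,308), and the gripper is clear of everything.

```bash
python3 -c "
from plant import *
print(close_job())"
```

```text
the job is handed in; nothing more can be done
None
```

I handed the job in at about 19 s with both packs in the round pan, the flap fully across towards the square tray, the feed tray level and the gripper clear; the hand-in call did not report a verdict.

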